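Ready the lamp-well cover of a microscope base

TASK

The microscope's light base is open for service: slide the brass sleeve whose bore fits the post fully down over the post in the lamp well and let go of it; the other sleeve must end standing on the bench. Then take the cover plate by its handle and hold it hovering level about 15 mm above the deck of the base, lined up so that all three threaded holes show whole through the plate's three holes, ready for the screws. Finish while still holding the plate there, still and touching nothing but your gripper, and leave the measuring cylinder, dish and screwdriver alone.

Things in the scene. Friction and masses are not known exactly. Their poses are not given: they have to be found in the camera images.
- base: Cream light base of a microscope, fixed, 266 mm in x (-108 to +158) by 170 mm in y, flat deck 60 mm above the bench; round steel column socket at its far (+x) end. Open lamp well 136 mm (x) by 100 mm (y), floor 24 mm above the bench. Origin on the bench directly below the middle of the well; z up. Turned at most 0.4 rad from square to the robot.
- post_foot (a point): Middle of the well floor, at the foot of the upright steel post: 24 mm diameter, 26 mm tall (top 50 mm above the bench, 10 mm below the deck), the uppermost 6 mm tapering to 14 mm diameter.
- wide_sleeve: Brass spacer sleeve (plain tube) standing upright on the bench: 40 mm outside diameter, 30 mm tall, 27 mm bore: it fits over the post. Origin at the centre of its underside, z along the bore. About 120 to 240 g. When fully down on the post its top is 6 mm below the deck.
- narrow_sleeve: Second brass sleeve, same outside (40 mm diameter, 30 mm tall) but a 12 mm bore: too small for the post. Stands upright on the bench; origin at the centre of its underside.
- cover: Aluminium plate flat on the bench, 184 (x) by 140 (y) by 4 mm, 0.2 to 0.4 kg. Three 14 mm through holes: two at the corners of the -x short side, one mid +x side. Black U handle over its middle: grip bar along x, 80 long, 12 wide (y), 14 high, its middle 31 mm above the underside. Origin: centre of underside, z up; x starts within 0.5 rad of straight away from the robot.
- hole0 (a point): Centre of a 14 mm hole of the cover plate, at the underside, (-78, +50) mm from the plate's origin along the plate's x, y.
- hole1 (a point): Centre of a 14 mm hole of the cover plate, at the underside, (-78, -50) mm from the plate's origin along the plate's x, y.
- hole2 (a point): Centre of a 14 mm hole of the cover plate, at the underside, (+78, 0) mm from the plate's origin along the plate's x, y.
- thread0 (a point): Centre of a 6 mm threaded hole (dark, in a flush 10 mm steel ring) in the deck of the base, (-78, +50, height 60) mm in the base's frame; belongs under hole0 of the cover.
- thread1 (a point): Centre of a 6 mm threaded hole (dark, in a flush 10 mm steel ring) in the deck of the base, (-78, -50, height 60) mm in the base's frame; belongs under hole1 of the cover.
- thread2 (a point): Centre of a 6 mm threaded hole (dark, in a flush 10 mm steel ring) in the deck of the base, (+78, 0, height 60) mm in the base's frame; belongs under hole2 of the cover.
- measuring_cylinder: Bystander: translucent measuring cylinder, 195 mm tall, 28 mm diameter on a 68 mm round foot. Origin at the centre of its underside.
- petri_dish: Bystander: closed clear petri dish, 94 mm diameter, 17 mm high. Origin at the centre of its underside.
- screwdriver: Bystander: screwdriver with a black handle lying on the bench beyond the base.
Mind the look-alikes: they are no part of the job. What is shaped like the wide_sleeve but purple or red is not meant. What is shaped like the cover but pink or turquoise is not meant.

How it is judged:
By the outcome, as a careful person would: the job done as asked, in the order asked, and still so for the second after the job is handed in, while the arm keeps its last pose, push and grip.
It also fails if it takes over 54 s, if anything falls off the work surface, if the arm or the gripper's body presses on something with over 40 N, if the wrist force passes 120 N, or if a joint passes its speed limit or range.

ROBOT

A 6-joint arm with a two-finger parallel gripper is mounted at the origin on the work surface. World frame = base frame: x ahead of the robot, y to its left, z up, the work surface at z = 0. Lengths are in m, angles in rad, forces in N, time in s.
With the tool pointing down it reaches from about 0.375 to 0.9 m from the base axis. Payload 3.1 kg.
Tool frame: the origin (TCP) lies at the centre of the arm's flange, where the gripper is bolted on; the fingertips stand 182 mm ahead of it and the grasp point (between the pads) lies 164 mm ahead of it; z points along the fingers, y is the line along which they close (so a half turn about z gives the same grasp; the last joint's range is limited). The gripper opens to 87 mm and grips with 3 to 60 N. Pads are 19 mm wide; open, the fingers measure 117 mm over their backs; the gripper's body (75 mm by 190 mm) begins 51 mm behind the grasp point.
Start: joints at [-1.419, 0.527, 1.433, -0, 1.181, -0.178], TCP at [0.202, -0.591, 0.405] pointing down, gripper open.
Joint ranges: [-3.08, 3.08], [-0.75, 2.2], [0.22, 2.44], [-1.43, 4.57], [0, 2.65], [-2.85, 2.85]. Speed limits (rad/s): [2.79, 2.79, 3.14, 3.14, 3.14, 3.14].

INTERFACE

Orientations are given as a unit quaternion [x, y, z, w].
In Python, from rig import * gives the robot as it stands.
- The arm moves only by the tool move_arm, never from a script. Its argument "commands" is a list that holds one entry, the list of rows, each a list of 6 numbers: the shift along the tool's x, y, z in units of 40 mm (1.0 is 40 mm), then the turn, a rotation vector about the tool's x, y, z in rad. A call has 1 to 12 rows; each row is the pose to reach, as a shift and turn from the pose commanded when the call began, along the tool's axes at that moment; what a row does not reach only later rows make up. A row lasts 1/8 s, in which the tool goes at most 62.5 mm and 10.7 degrees, less where a joint would pass 70% of its speed; a pose out of reach is approached as far as the arm can. A call with a gripper value outside its range is refused whole. "claw" is the closure, from -1 (fully open) to 1 (shut), so that 0 is half open, set as the call begins (left out, the last holds). The fingers move at their own pace and stop on an object; "squeeze" is the grip in N (left out, the last holds). Time passes only in rows, so rows that repeat a pose let the fingers close. It gives the time, the measured TCP pose, the force, the opening and the grip force at its end, in the units of the state.
- get_obs(): the state, without advancing time (a new reading comes with each control period).
- camera(name): name is "scene" or "top" or "wrist"; returns a dict with "pixels" (420x560x3 uint8, blue, green, red), "range_z" (420x560 float32, m along the optical axis (not along the pixel's ray), 0 where there is no reading), "camera_matrix" (3x3 intrinsics, pixels), "extrinsics" (4x4, takes a point from world to camera coordinates). Camera axes: x right, y up, looking along -z (the intrinsics and any distortion apply to the point x, -y, -z); pixel columns grow to the right and rows downward; lengths in m; the calibration is good to about 2 mm. A picture is of the moment at which its call begins.
- hand_in(): hands the job in; it is judged then, once.
The state is a dict: "time": time; "q": joint angles; "joint_velocities": joint speeds; "joint_torque": joint torques, N m; "position": TCP position; "tool_rot": TCP orientation; "ft_force": force on the tool from outside, world axes, zero at the start; "moment": the same for the moment, N m; "grip_width": finger opening in m; "grip_force": force on a finger pad.
Only numpy, scipy, OpenCV 4.12 (cv2) and the standard library are available. Lean on these libraries where they do the work, as an engineer would, in place of code of your own. Each camera call takes 0.05 s, during which the arm holds its last target. There are 200 camera calls.

## Working session

There is one attempt and no reset: what is moved stays moved. The work goes in short steps, Python scripts to look and compute and a tool call to move; the robot and the scene stay as the last step left them, time stands still between calls to the robot, and variables do not carry over. Pictures are saved under pics/ and viewed, at most 13 in all, crops included, and the job is handed in when it is done.

Besides the shell and the picture viewer there is one more tool, called after "Request:" by a JSON object that holds its "op" and its "data". move_arm: Moves the arm, as the interface text tells. Its arguments: {"type":"object","properties":{"commands":{"type":"array","items":{"type":"array","items":{"type":"array","items":{"type":"number"}}}},"claw":{"type":"number"},"squeeze":{"type":"number"}},"required":["commands"]}

```bash
mkdir -p pics
cat > h.py <<'E'
from rig import *
import numpy as np, cv2
from scipy.spatial.transform import Rotation as R
def cam(n):
    c=camera(n); c['K']=np.array(c['camera_matrix']); c['T']=np.array(c['extrinsics']); c['img']=np.ascontiguousarray(c['pixels']); return c
def ray(c,uv,z):
    p=np.atleast_2d(uv).astype(float); K=c['K']
    d=np.c_[(p[:,0]-K[0,2])/K[0,0],-(p[:,1]-K[1,2])/K[1,1],-np.ones(len(p))]
    Rm=c['T'][:3,:3];o=-Rm.T@c['T'][:3,3];w=d@Rm
    return o+w*((z-o[2])/w[:,2])[:,None]
def proj(c,P):
    q=np.atleast_2d(P)@c['T'][:3,:3].T+c['T'][:3,3]
    K=c['K'];return np.c_[K[0,2]+K[0,0]*q[:,0]/-q[:,2],K[1,2]+K[1,1]*q[:,1]/q[:,2]]
def cloud(c):
    d=c['range_z'];v,u=np.indices(d.shape);K=c['K']
    p=np.stack([(u-K[0,2])/K[0,0]*d,-(v-K[1,2])/K[1,1]*d,-d],-1)
    return (p-c['T'][:3,3])@c['T'][:3,:3]
E
python3 - <<'E'
from h import *
t=cam('top');s=cam('scene')
np.savez('t.npz',**{k:t[k] for k in('img','range_z','K','T')});np.savez('s.npz',**{k:s[k] for k in('img','range_z','K','T')})
cv2.imwrite('pics/top.png',t['img']);cv2.imwrite('pics/scene.png',s['img'])
print(t['K'],t['T'],s['T'],get_obs()['tool_rot'],get_obs()['position'],get_obs()['ft_force'])
E
```

```text
[[415.44602655   0.         281.08500728]
 [  0.         415.44602655 213.13437571]
 [  0.           0.           1.        ]] [[ 0.05719737 -0.99835264  0.00452386 -0.10285917]
 [ 0.97799534  0.05694053  0.200706   -0.51129797]
 [-0.20063296 -0.00705554  0.97964107 -1.1981408 ]
 [ 0.          0.          0.          1.        ]] [[ 0.26324108  0.96455819 -0.01821081 -0.04840935]
 [-0.54166324  0.16339498  0.82456232  0.23026246]
 [ 0.79831389 -0.20719455  0.56547798 -1.39611017]
 [ 0.          0.          0.          1.        ]] [ 9.86437326e-01  1.64135304e-01  1.49676698e-05 -1.00142133e-03] [ 0.20237108 -0.59100419  0.40385723] [ 0.08573252  0.13903034 -0.25080228]
```

View pics/top.png

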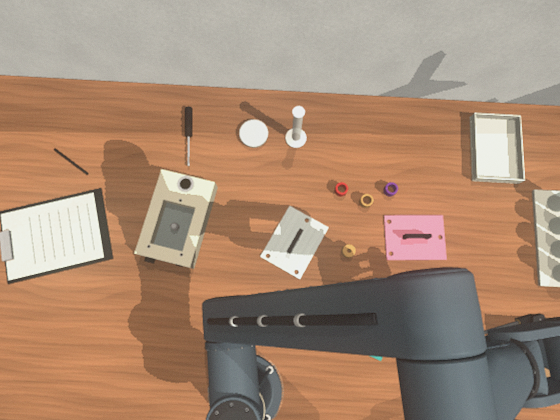

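View pics/scene.png

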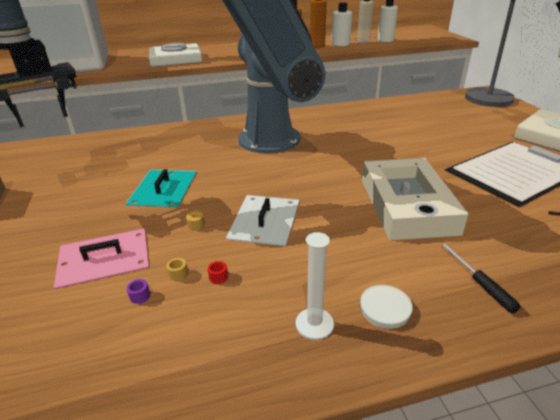

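The top view shows the base at (176,219), the silver plate at (295,242), brass sleeves at (367,200) and (349,250), and red (341,188) and purple (391,188) decoys. In the scene view the brass sleeves are at (177,269) and (195,220). Next I'll compare their bores and measure.

```bash
cat > m.py <<'E'
from h import *
def load(f): return dict(np.load(f))
E
python3 - <<'E'
from m import *
t=load('t.npz');s=load('s.npz')
a=cv2.resize(t['img'][180:270,325:405],(640,720)[:2],interpolation=cv2.INTER_CUBIC)[:, :]
a=cv2.resize(t['img'][180:270,325:405],(400,450),interpolation=cv2.INTER_CUBIC)
b=cv2.resize(s['img'][205:285,160:231],(400,450),interpolation=cv2.INTER_CUBIC)
cv2.imwrite('pics/crop.png',np.hstack([a,b]))
# sleeves: brass mask
hsv=cv2.cvtColor(t['img'],cv2.COLOR_BGR2HSV)
for (u,v) in[(367,200),(349,250)]:
    print(hsv[v-8:v+9:2,u],)
    P=cloud(t)[v-14:v+15,u-14:u+15].reshape(-1,3); Q=P[(P[:,2]>.022)&(P[:,2]<.04)]
    print('depth top pts',len(Q),np.median(Q,0),Q.min(0),Q.max(0),(Q.min(0)+Q.max(0))/2, 'ray',ray(t,(u,v),.03))
P=cloud(t)
# base deck
m=(P[...,2]>.052)&(P[...,2]<.068);m[:, :130]=0;m[:,225:]=0
Q=P[m][:,:2].astype(np.float32);print('base rect',cv2.minAreaRect(Q),np.median(P[m][:,2]))
# plate
g=((hsv[...,1]<60)&(hsv[...,2]>110)).astype(np.uint8);g[:, :255]=0;g[:,332:]=0;g[:202]=0;g[282:]=0
c=max(cv2.findContours(g,0,2)[0],key=cv2.contourArea)
W=ray(t,c[:,0],.004)[:,:2].astype(np.float32);print('plate',cv2.minAreaRect(W))
E
```

```text
[[ 12 131 199]
 [ 18 131 233]
 [ 15 126 130]
 [ 12 125 124]
 [ 12 124 128]
 [ 11 121 124]
 [ 16 133 202]
 [ 17 130 171]
 [ 13 129 170]]
depth top pts 79 [ 0.57699566 -0.33519667  0.02816589] [ 0.55890964 -0.3552451   0.02225306] [ 0.59686958 -0.31527602  0.03473422] [ 0.57788961 -0.33526056  0.02849364] ray [[ 0.57762521 -0.3354143   0.03      ]]
[[ 12 127 195]
 [ 15 134 215]
 [ 19 127 235]
 [ 17 135 219]
 [ 14 109 112]
 [ 15 121 139]
 [ 17 128 184]
 [ 16 130 169]
 [ 12 110 121]]
depth top pts 123 [ 0.41781538 -0.28397856  0.02903072] [ 0.39889319 -0.30249326  0.02200059] [ 0.43576996 -0.26521181  0.034798  ] [ 0.41733157 -0.28385254  0.02839929] ray [[ 0.41965857 -0.2836859   0.03      ]]
base rect ((0.4846203029155731, 0.24095481634140015), (0.17231494188308716, 0.2658955752849579), 79.11798858642578) 0.05902911877154417
plate ((0.4398724436759949, -0.11797583103179932), (0.14149656891822815, 0.1851940006017685), 63.61420822143555)
```

View pics/crop.png

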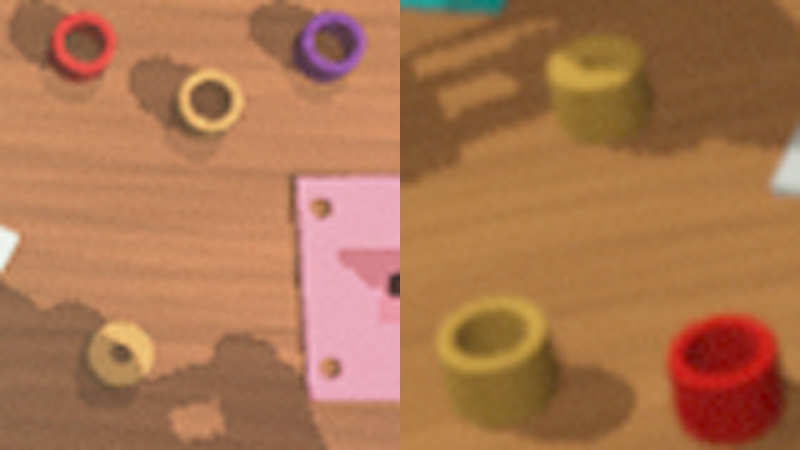

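The brass sleeve at top pixel (367,200), scene (177,269), has a thin wall and a wide bore, so it's the wide sleeve. The brass one at top (349,250), scene (195,220), has a small bore, so it's the narrow one. The red and purple sleeves and the pink and turquoise plates are decoys.

```bash
cat >> m.py <<'E'
def go(g,yaw,label=''):
    """grasp point target g, tool x at yaw deg (tool down): print shift/40mm and rotvec in tool axes"""
    o=get_obs();R0=R.from_quat(o['tool_rot']);a=np.radians(yaw)
    Rt=R.from_matrix(np.c_[[np.cos(a),np.sin(a),0],[np.sin(a),-np.cos(a),0],[0,0,-1]])
    p=np.array(g)+[0,0,.164]
    print(label,np.round(R0.inv().apply(p-o['position'])/.04,3),np.round((R0.inv()*Rt).as_rotvec(),4))
E
python3 - <<'E'
from m import *
go([.578,-.335,.13],79.1)
t=load('t.npz');print('post',ray(t,(174,227),.05),'cyl',ray(t,(296,138),0),'red',ray(t,(341,188),.03),'purp',ray(t,(391,188),.03))
E
```

```text
[10.956 -3.009  2.756] [-0.0016 -0.0014 -1.0508]
post [[0.45593355 0.24407595 0.05      ]] cyl [[ 0.77937324 -0.10705874  0.        ]] red [[ 0.61121851 -0.2541646   0.03      ]] purp [[ 0.62029561 -0.40929856  0.03      ]]
```

Request:
{"op": "move_arm", "data": {"commands": [[[10.95, -3.0, 2.75, 0, 0, -1.05], [10.95, -3.0, 2.75, 0, 0, -1.05], [10.95, -3.0, 2.75, 0, 0, -1.05], [10.95, -3.0, 2.75, 0, 0, -1.05], [10.95, -3.0, 2.75, 0, 0, -1.05], [10.95, -3.0, 2.75, 0, 0, -1.05], [10.95, -3.0, 2.75, 0, 0, -1.05], [10.95, -3.0, 2.75, 0, 0, -1.05], [10.95, -3.0, 2.75, 0, 0, -1.05], [10.95, -3.0, 2.75, 0, 0, -1.05], [10.95, -3.0, 2.75, 0, 0, -1.05], [10.95, -3.0, 2.75, 0, 0, -1.05]]], "claw": -1}}

```text
time: 1.6
position: [0.5771, -0.337, 0.2952]
tool_rot: [0.772, 0.636, 0.0, 0.0]
ft_force: [-0.8, 0.2, -0.0]
grip_width: 0.0873
grip_force: 0.0
```

Run:
```python
from m import *
w=cam('wrist');o=get_obs();print(o['position'],o['grip_width'])
t=cam('top')
cv2.imwrite('pics/w1.png',np.hstack([cv2.resize(w['img'],(400,300)),cv2.resize(t['img'],(400,300))]))
for n,c in(('w',w),('t',t)):
    print(n,proj(c,[[.578,-.335,.03],[.46,.2457,.05]]))
    P=cloud(c);m=(P[...,2]>.024)&(P[...,2]<.036)&(np.hypot(P[...,0]-.578,P[...,1]+.335)<.035)
    hsv=cv2.cvtColor(c['img'],cv2.COLOR_BGR2HSV);m&=hsv[...,1]>90
    Q=P[m];
    if len(Q)>10: print(len(Q),(Q.min(0)+Q.max(0))/2,Q.max(0)-Q.min(0))
P=cloud(t)
m=(P[...,2]>.053)&(P[...,2]<.067)&(P[...,1]>.05);print(cv2.minAreaRect(P[m][:,:2].astype(np.float32)))
np.savez('t.npz',**{k:t[k] for k in('img','range_z','K','T')})
```

```text
[ 0.57724022 -0.33685134  0.29515618] 0.0871165677152703
w [[  287.40056249   211.7459951 ]
 [ -703.6939805  -2033.39164971]]
1444 [ 0.5817948  -0.33362728  0.028317  ] [0.03962336 0.03934843 0.00861966]
t [[366.86771129 199.874407  ]
 [173.60715977 225.63084851]]
((0.48502540588378906, 0.24123933911323547), (0.1722639799118042, 0.26670998334884644), 79.0296401977539)
```

View pics/w1.png

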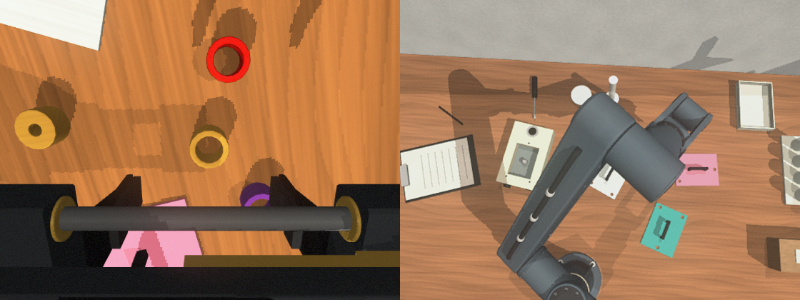

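The wrist view shows the wide sleeve at (209,148) of the half-size picture. The purple decoy is clear of the fingers' path. Descending.

Run:
```python
from m import *
go([.58,-.3342,.026],79.1)
```

```text
[0.074 0.052 2.627] [ 0.0003  0.0002 -0.0022]
```

Request:
{"op": "move_arm", "data": {"commands": [[[0.075, 0.05, 0.9, 0, 0, 0], [0.075, 0.05, 1.7, 0, 0, 0], [0.075, 0.05, 2.3, 0, 0, 0], [0.075, 0.05, 2.62, 0, 0, 0], [0.075, 0.05, 2.62, 0, 0, 0], [0.075, 0.05, 2.62, 0, 0, 0]]]}}

```text
time: 2.45
position: [0.5809, -0.3338, 0.191]
tool_rot: [0.771, 0.636, 0.0, 0.001]
ft_force: [-0.6, -0.2, -0.1]
grip_width: 0.0872
grip_force: 0.0
```

Request:
{"op": "move_arm", "data": {"commands": [[[0, 0, 0, 0, 0, 0], [0, 0, 0, 0, 0, 0], [0, 0, 0, 0, 0, 0], [0, 0, 0, 0, 0, 0], [0, 0, 0, 0, 0, 0], [0, 0, 0, 0, 0, 0]]], "claw": 0.5, "squeeze": 20}}

```text
time: 3.2
position: [0.5806, -0.3334, 0.1899]
tool_rot: [0.771, 0.636, 0.0, 0.0]
ft_force: [-0.4, 0.5, 0.2]
grip_width: 0.0398
grip_force: 20.0
```

Request:
{"op": "move_arm", "data": {"commands": [[[0, 0, -0.8, 0, 0, 0], [0, 0, -2, 0, 0, 0], [0, 0, -3.2, 0, 0, 0], [0, 0, -3.5, 0, 0, 0], [0, 0, -3.5, 0, 0, 0], [0, 0, -3.5, 0, 0, 0]]]}}

```text
time: 3.95
position: [0.5798, -0.3328, 0.3274]
tool_rot: [0.771, 0.636, -0.0, -0.002]
ft_force: [0.1, 0.9, -1.8]
grip_width: 0.04
grip_force: 20.0
```

Run:
```python
from m import *
go([.46,.2457,.166],79.1)
```

```text
[ 1.3631e+01 -5.6860e+00 -8.0000e-03] [-0.0043 -0.0024 -0.0008]
```

Request:
{"op": "move_arm", "data": {"commands": [[[1.1, -0.47, 0, 0, 0, 0], [2.3, -0.95, 0, 0, 0, 0], [3.5, -1.45, 0, 0, 0, 0], [4.7, -1.95, 0, 0, 0, 0], [5.9, -2.45, 0, 0, 0, 0], [7.1, -2.95, 0, 0, 0, 0], [8.3, -3.45, 0, 0, 0, 0], [9.5, -3.95, 0, 0, 0, 0], [10.7, -4.45, 0, 0, 0, 0], [11.8, -4.9, 0, 0, 0, 0], [12.8, -5.35, 0, 0, 0, 0], [13.6, -5.7, 0, 0, 0, 0]]]}}

```text
time: 5.45
position: [0.4587, 0.2456, 0.3281]
tool_rot: [0.771, 0.637, -0.002, -0.001]
ft_force: [1.4, 0.4, -1.6]
grip_width: 0.0397
grip_force: 20.0
```

Run:
```python
from m import *
w=cam('wrist');t=cam('top')
print(get_obs()['position'])
cv2.imwrite('pics/w2.png',np.hstack([cv2.resize(w['img'],(400,300)),cv2.resize(t['img'],(400,300))]))
np.savez('w.npz',**{k:w[k] for k in('img','range_z','K','T')})
P=cloud(w);m=(P[...,2]>.054)&(P[...,2]<.066)&(P[...,1]>.05);Q=P[m][:,:2].astype(np.float32)
print(cv2.minAreaRect(Q), np.median(P[m][:,2]))
m=(P[...,2]>.044)&(P[...,2]<.054)&(np.hypot(P[...,0]-.46,P[...,1]-.246)<.02);print(m.sum(),P[m].mean(0),P[m].min(0),P[m].max(0))
print(proj(w,[[.46,.2457,.05]]))
```

```text
[0.45834273 0.24662956 0.32818775]
((0.4898516535758972, 0.25445860624313354), (0.14676600694656372, 0.26731032133102417), 79.21985626220703) 0.060725140227433444
737 [0.46326069 0.24899304 0.04859151] [0.45161074 0.23615774 0.04409213] [0.47468772 0.25949015 0.05268605]
[[289.91942817 208.33225601]]
```

View pics/w2.png

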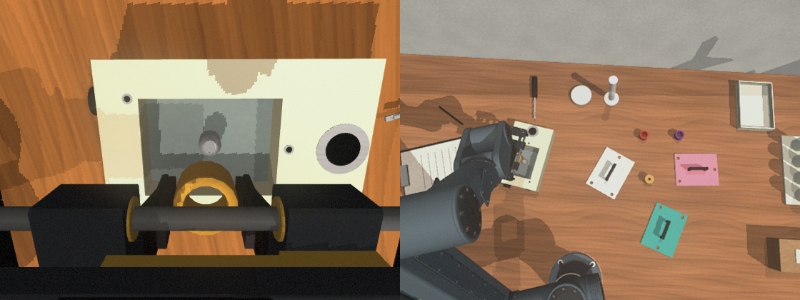

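The wrist view (400x300) shows the post top at (209,147), the held sleeve at (207,195), thread holes at (127,99) and (289,149), and the socket at (343,148). I'll measure sleeve against post in this one camera so its bias cancels.

Run:
```python
from m import *
from scipy.optimize import least_squares
w=load('w.npz');P=cloud(w);o=get_obs();tcp=o['position']
hsv=cv2.cvtColor(w['img'],cv2.COLOR_BGR2HSV)
def circ(Q,c0,r=None):
    f=(lambda p:np.hypot(Q[:,0]-p[0],Q[:,1]-p[1])-(r or p[2]))
    s=least_squares(f,[*c0,r or .02],loss='soft_l1',f_scale=.001);return np.round(s.x,4),np.abs(s.fun).mean()
m=(hsv[...,1]>80)&(np.hypot(P[...,0]-tcp[0],P[...,1]-tcp[1])<.04)&(P[...,2]>.12)&(P[...,2]<.18)
Q=P[m];print(len(Q),np.percentile(Q[:,2],[1,25,50,75,99]))
T=Q[(Q[:,2]>.160)];print('top z',np.median(T[:,2]),T.min(0),T.max(0))
S=Q[(Q[:,2]<.158)&(Q[:,2]>.130)&(np.hypot(Q[:,0]-tcp[0],Q[:,1]-tcp[1])>.017)];print(len(S))
print('outer wall',circ(S,tcp[:2],.02),circ(S,tcp[:2]),'tcp',tcp)
# post
m=(np.hypot(P[...,0]-.462,P[...,1]-.248)<.02)&(P[...,2]<.06)
A=P[m&(P[...,2]>.0475)];print('post top',len(A),A.mean(0),(A.min(0)+A.max(0))/2,np.ptp(A,axis=0))
B=P[m&(P[...,2]>.028)&(P[...,2]<.042)];print('wall',len(B),circ(B,(.462,.248),.012))
# thread holes on deck plane z=.06 : dark blobs
g=w['img'].max(2)
for u,v in((178,138),(405,209)):
    b=(g[v-14:v+15,u-14:u+15]<110).astype(np.uint8);n,l,st,ce=cv2.connectedComponentsWithStats(b)
    k=1+np.argmax(st[1:,4]) ;uv=ce[k]+[u-14,v-14];print('thread',uv,st[k,4],ray(w,uv,.06))
```

```text
4417 [0.14071844 0.15346225 0.16637045 0.16868974 0.17787453]
top z 0.16843546789770047 [0.4310464  0.22553556 0.16001475] [0.49110248 0.26534156 0.1799766 ]
1015
outer wall (array([0.4584, 0.2447, 0.02  ]), np.float64(0.00046852032475084063)) (array([0.4582, 0.2441, 0.0205]), np.float64(0.0004799961322745813)) tcp [0.45834273 0.24662956 0.32818775]
post top 498 [0.46311702 0.2484282  0.04989486] [0.46303702 0.24770844 0.05010791] [0.02010613 0.01948782 0.00515627]
wall 113 (array([0.463 , 0.2474, 0.012 ]), np.float64(0.00012019724433939537))
thread [177.31034483 138.10344828] 58 [[0.39550051 0.31140616 0.06      ]]
thread [404.30769231 209.11538462] 52 [[0.54010212 0.23271358 0.06      ]]
```

Run:
```python
from m import *
go([.4629,.2495,.083],79.1)
```

```text
[0.093 0.106 2.029] [-0.0037  0.0008  0.0034]
```

Request:
{"op": "move_arm", "data": {"commands": [[[0.09, 0.105, 0.3, -0.004, 0.001, 0.003], [0.09, 0.105, 0.8, -0.004, 0.001, 0.003], [0.09, 0.105, 1.3, -0.004, 0.001, 0.003], [0.09, 0.105, 1.8, -0.004, 0.001, 0.003], [0.09, 0.105, 2.0, -0.004, 0.001, 0.003], [0.09, 0.105, 2.0, -0.004, 0.001, 0.003], [0.09, 0.105, 2.0, -0.004, 0.001, 0.003]]]}}

```text
time: 6.42
position: [0.4652, 0.2466, 0.2503]
tool_rot: [0.772, 0.635, 0.002, 0.001]
ft_force: [0.7, 0.5, -1.4]
grip_width: 0.0397
grip_force: 20.0
```

Run:
```python
from m import *
from scipy.optimize import least_squares
w=cam('wrist');P=cloud(w);tcp=get_obs()['position'];print(tcp)
hsv=cv2.cvtColor(w['img'],cv2.COLOR_BGR2HSV)
m=(hsv[...,1]>80)&(np.hypot(P[...,0]-tcp[0],P[...,1]-tcp[1])<.03)&(P[...,2]>.058)&(P[...,2]<.078)
Q=P[m];Q=Q[np.hypot(Q[:,0]-tcp[0],Q[:,1]-tcp[1])>.017]
s=least_squares(lambda p:np.hypot(Q[:,0]-p[0],Q[:,1]-p[1])-.02,tcp[:2],loss='soft_l1',f_scale=.001);print('sleeve',s.x)
g=w['img'].max(2);uv0=proj(w,[[.3955,.3114,.06],[.5401,.2327,.06]])
for u,v in uv0.astype(int):
    if not(15<u<540 and 15<v<400): print('out',u,v);continue
    b=(g[v-20:v+21,u-20:u+21]<110).astype(np.uint8);n,l,st,ce=cv2.connectedComponentsWithStats(b)
    for k in range(1,n):
        if st[k,4]>20: print('thread',st[k],ray(w,ce[k]+[u-20,v-20],.06))
cv2.imwrite('pics/w3.png',w['img'])
```

```text
[0.46512332 0.24669991 0.25050757]
sleeve [0.46632286 0.24587282]
thread [ 14  14  14  13 125] [[0.39523205 0.3114249  0.06      ]]
thread [  0  16  41  25 868] [[0.53942098 0.22762002 0.06      ]]
```

View pics/w3.png

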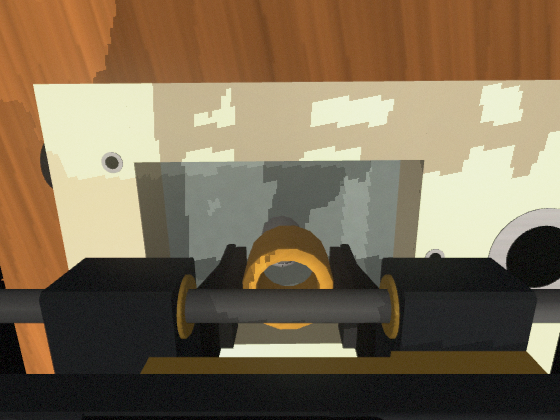

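The wrist view shows the held sleeve at (288,285), just above the post, with thread0 at (112,162). The sleeve is about 3 mm off in +x, so I'll correct that and wait for it to settle.

Run:
```python
from m import *
o=get_obs()['position'];go([o[0]-.0027,o[1]+.0015,.083],79.1)
```

```text
[ 0.024 -0.074  0.087] [ 0.0053 -0.0016 -0.004 ]
```

Request:
{"op": "move_arm", "data": {"commands": [[[0.024, -0.074, 0.05, 0.005, 0, -0.004], [0.024, -0.074, 0.05, 0.005, 0, -0.004], [0.024, -0.074, 0.05, 0.005, 0, -0.004], [0.024, -0.074, 0.05, 0.005, 0, -0.004], [0.024, -0.074, 0.05, 0.005, 0, -0.004], [0.024, -0.074, 0.05, 0.005, 0, -0.004]]]}}

```text
time: 7.22
position: [0.462, 0.2483, 0.2479]
tool_rot: [0.771, 0.637, 0.0, -0.001]
ft_force: [-0.1, -0.5, -1.8]
grip_width: 0.0399
grip_force: 20.0
```

```bash
cat > sl.py <<'E'
from m import *
from scipy.optimize import least_squares
w=cam('wrist');P=cloud(w);tcp=get_obs()['position'];print(tcp)
hsv=cv2.cvtColor(w['img'],cv2.COLOR_BGR2HSV);zt=tcp[2]-.164
m=(hsv[...,1]>80)&(np.hypot(P[...,0]-tcp[0],P[...,1]-tcp[1])<.03)&(P[...,2]>zt-.025)&(P[...,2]<zt-.004)
Q=P[m];Q=Q[np.hypot(Q[:,0]-tcp[0],Q[:,1]-tcp[1])>.017]
s=least_squares(lambda p:np.hypot(Q[:,0]-p[0],Q[:,1]-p[1])-.02,tcp[:2],loss='soft_l1',f_scale=.001);print('sleeve',s.x,len(Q))
E
python3 sl.py
```

```text
[0.46203607 0.24829388 0.24792463]
sleeve [0.4622165  0.24772921] 1114
```

Request:
{"op": "move_arm", "data": {"commands": [[[0, 0.017, 0.1, 0, 0, 0], [0, 0.017, 0.2, 0, 0, 0], [0, 0.017, 0.3, 0, 0, 0], [0, 0.017, 0.4, 0, 0, 0], [0, 0.017, 0.5, 0, 0, 0], [0, 0.017, 0.5, 0, 0, 0]]]}}

```text
time: 8.02
position: [0.4625, 0.2482, 0.2276]
tool_rot: [0.771, 0.637, -0.0, -0.001]
ft_force: [0.1, -0.8, -2.4]
grip_width: 0.0397
grip_force: 20.0
```

Request:
{"op": "move_arm", "data": {"commands": [[[0, 0, 0.08, 0, 0, 0], [0, 0, 0.16, 0, 0, 0], [0, 0, 0.24, 0, 0, 0], [0, 0, 0.3, 0, 0, 0], [0, 0, 0.34, 0, 0, 0], [0, 0, 0.34, 0, 0, 0], [0, 0, 0.34, 0, 0, 0]]]}}

```text
time: 8.9
position: [0.4627, 0.2482, 0.2144]
tool_rot: [0.771, 0.637, 0.0, -0.001]
ft_force: [-0.4, -0.1, -1.7]
grip_width: 0.0397
grip_force: 20.0
```

Request:
{"op": "move_arm", "data": {"commands": [[[0, 0, 0.02, 0, 0, 0], [0, 0, 0.03, 0, 0, 0], [0, 0, 0.03, 0, 0, 0]]]}}

```text
time: 9.28
position: [0.4627, 0.2483, 0.2138]
tool_rot: [0.771, 0.637, 0.0, -0.001]
ft_force: [-1.7, 0.3, 6.5]
grip_width: 0.0398
grip_force: 20.0
```

Request:
{"op": "move_arm", "data": {"commands": [[[0, 0, 0, 0, 0, 0], [0, 0, 0, 0, 0, 0], [0, 0, 0, 0, 0, 0], [0, 0, 0, 0, 0, 0]]], "claw": -0.5}}

```text
time: 9.78
position: [0.4627, 0.2482, 0.213]
tool_rot: [0.771, 0.637, -0.0, -0.001]
ft_force: [-0.5, 0.3, 0.2]
grip_width: 0.064
grip_force: 0.0
```

Request:
{"op": "move_arm", "data": {"commands": [[[0, 0, -0.4, 0, 0, 0], [0, 0, -1, 0, 0, 0], [0, 0, -2, 0, 0, 0], [0, 0, -3, 0, 0, 0], [0, 0, -3.5, 0, 0, 0], [0, 0, -3.5, 0, 0, 0], [0, 0, -3.5, 0, 0, 0]]]}}

```text
time: 10.65
position: [0.4623, 0.2479, 0.3529]
tool_rot: [0.771, 0.637, -0.0, -0.001]
ft_force: [0.6, -0.3, -1.2]
grip_width: 0.0653
grip_force: 0.0
```

Run:
```python
from m import *
w=cam('wrist');t=cam('top');tcp=get_obs()['position'];print(tcp)
P=cloud(w);hsv=cv2.cvtColor(w['img'],cv2.COLOR_BGR2HSV)
m=(hsv[...,1]>80)&(np.hypot(P[...,0]-.463,P[...,1]-.2476)<.025)&(P[...,2]>.03);Q=P[m]
print(len(Q),np.percentile(Q[:,2],[5,50,90,98]));T=Q[Q[:,2]>.048];print((T.min(0)+T.max(0))/2,np.ptp(T,axis=0))
g=w['img'].max(2)
for n,p in(('t0',[.3955,.3114,.06]),('t1',[.3765,.2133,.06]),('t2',[.5401,.2327,.06])):
    u,v=proj(w,p)[0].astype(int);print(n,u,v,end=' ')
    if not(15<u<540 and 15<v<400): continue
    b=(g[v-14:v+15,u-14:u+15]<110).astype(np.uint8);k,l,st,ce=cv2.connectedComponentsWithStats(b)
    for j in range(1,k):
        if st[j,4]>20: print(st[j],ray(w,ce[j]+[u-14,v-14],.06))
# plate in top
hsv=cv2.cvtColor(t['img'],cv2.COLOR_BGR2HSV)
G=((hsv[...,1]<60)&(hsv[...,2]>110)).astype(np.uint8);G[:, :250]=0;G[:,335:]=0;G[:200]=0;G[285:]=0
c=max(cv2.findContours(G,0,2)[0],key=cv2.contourArea)
print(cv2.minAreaRect(ray(t,c[:,0],.004)[:,:2].astype(np.float32)))
cv2.imwrite('pics/w4.png',np.hstack([cv2.resize(w['img'],(400,300)),cv2.resize(t['img'],(400,300))]))
go([.44,-.118,.15],-26.4+0,'plate');print(get_obs()['q'])
```

```text
[0.46230851 0.24788047 0.35211473]
1762 [0.03735734 0.0542379  0.26879272 0.27085224]
[0.46320948 0.25060223 0.15995023] [0.0393985  0.04392512 0.22373974]
t0 182 139 [11 11  8  8 51] [[0.3954876  0.31143828 0.06      ]]
t1 192 263 [  0   0  29  29 550] [[0.3785769  0.21061231 0.06      ]]
t2 389 204 [11 11  8  7 45] [[0.54007013 0.23280747 0.06      ]]
((0.43994051218032837, -0.11803720891475677), (0.1415995955467224, 0.18522053956985474), 63.70655822753906)
plate [-9.088  1.183  0.95 ] [-0.0021  0.0031  1.8415]
[2.78637474e-01 4.67209047e-01 1.73697765e+00 1.64626074e-03
 9.40353481e-01 4.67727221e-01]
```

View pics/w4.png

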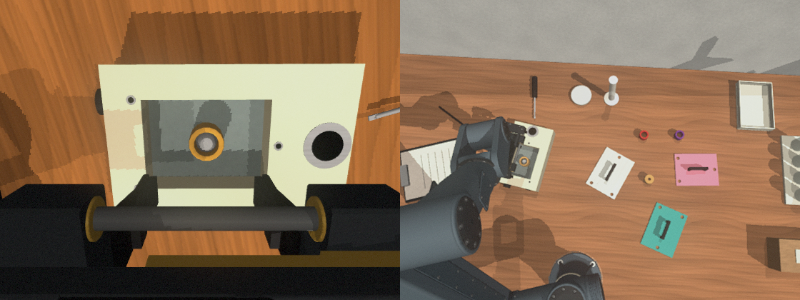

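Seated: the sleeve at wrist (206,144) is around the post, its top at about 54 mm and centred on it. The threads agree on a base origin of (.4631,.2475) and yaw −10.8°. The plate is at top (610,172) of the composite. Moving to it.

Run:
```python
from m import *
go([.44,-.118,.15],153.7,'plate')
```

```text
plate [-9.088  1.183  0.95 ] [-0.0029 -0.002  -1.3018]
```

Request:
{"op": "move_arm", "data": {"commands": [[[-1, 0.1, 0, 0, 0, -0.15], [-2, 0.25, 0.2, 0, 0, -0.32], [-3.2, 0.4, 0.4, 0, 0, -0.5], [-4.4, 0.55, 0.6, 0, 0, -0.67], [-5.6, 0.7, 0.8, 0, 0, -0.85], [-6.8, 0.9, 0.95, 0, 0, -1.0], [-8, 1.05, 0.95, 0, 0, -1.15], [-8.8, 1.15, 0.95, 0, 0, -1.27], [-9.09, 1.18, 0.95, -0.002, 0, -1.302], [-9.09, 1.18, 0.95, -0.002, 0, -1.302], [-9.09, 1.18, 0.95, -0.002, 0, -1.302], [-9.09, 1.18, 0.95, -0.002, 0, -1.302]]], "claw": -0.6}}

```text
time: 12.25
position: [0.4403, -0.1171, 0.3145]
tool_rot: [0.227, 0.974, 0.001, -0.0]
ft_force: [-0.2, -0.1, -0.2]
grip_width: 0.0694
grip_force: 0.0
```

Run:
```python
from m import *
w=cam('wrist');o=get_obs();print(o['position'],o['q'],o['grip_width'])
np.savez('w.npz',**{k:w[k] for k in('img','range_z','K','T')})
cv2.imwrite('pics/w5.png',w['img'])
P=cloud(w);print('h',proj(w,[[.44,-.118,.038]]))
m=(P[...,2]>.028)&(P[...,2]<.046)&(np.hypot(P[...,0]-.44,P[...,1]+.118)<.07)&(w['img'].max(2)<90)
Q=P[m];print('bar',len(Q),cv2.minAreaRect(Q[:,:2].astype(np.float32)))
```

```text
[ 0.44038002 -0.11706579  0.31460119] [-0.50651249  0.45531585  1.9365792   0.00326675  0.75046128 -1.62203209] 0.06963594607564774
h [[284.08921938 208.86695307]]
bar 1618 ((0.4415258467197418, -0.11755265295505524), (0.01130128838121891, 0.07889848202466965), 63.40810012817383)
```

View pics/w5.png

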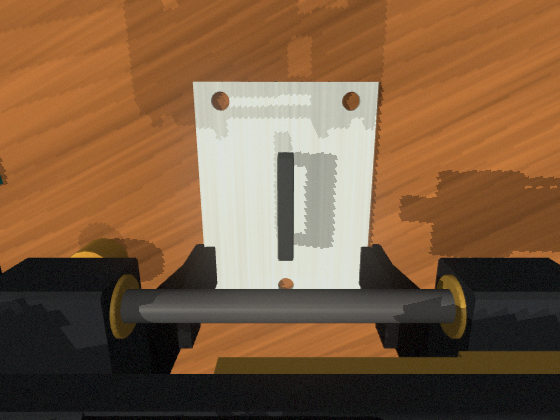

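The wrist view shows the plate with its handle bar at (286,207), hole0/hole1 at (220,101)/(351,101) and hole2 at (286,284). Descending onto the bar.

Run:
```python
from m import *
go([.4412,-.1177,.031],153.5)
```

```text
[-0.027 -0.012  2.99 ] [ 0.0023 -0.0007  0.0048]
```

Request:
{"op": "move_arm", "data": {"commands": [[[-0.03, -0.01, 0.8, 0.002, 0, 0.005], [-0.03, -0.01, 1.7, 0.002, 0, 0.005], [-0.03, -0.01, 2.4, 0.002, 0, 0.005], [-0.03, -0.01, 2.8, 0.002, 0, 0.005], [-0.03, -0.01, 2.98, 0.002, 0, 0.005], [-0.03, -0.01, 2.98, 0.002, 0, 0.005], [-0.03, -0.01, 2.98, 0.002, 0, 0.005]]]}}

```text
time: 13.18
position: [0.4417, -0.1185, 0.1961]
tool_rot: [0.23, 0.973, -0.0, 0.001]
ft_force: [-0.7, -0.0, 0.2]
grip_width: 0.0697
grip_force: 0.0
```

Request:
{"op": "move_arm", "data": {"commands": [[[0, 0, 0, 0, 0, 0], [0, 0, 0, 0, 0, 0], [0, 0, 0, 0, 0, 0], [0, 0, 0, 0, 0, 0], [0, 0, 0, 0, 0, 0], [0, 0, 0, 0, 0, 0], [0, 0, 0, 0, 0, 0], [0, 0, 0, 0, 0, 0]]], "claw": 1, "squeeze": 45}}

```text
time: 14.18
position: [0.4414, -0.1185, 0.1955]
tool_rot: [0.23, 0.973, 0.0, -0.0]
ft_force: [0.8, 0.5, -0.2]
grip_width: 0.0111
grip_force: 45.0
```

Request:
{"op": "move_arm", "data": {"commands": [[[0, 0, -0.3, 0, 0, 0], [0, 0, -0.8, 0, 0, 0], [0, 0, -1.5, 0, 0, 0], [0, 0, -2.2, 0, 0, 0], [0, 0, -2.8, 0, 0, 0], [0, 0, -3.2, 0, 0, 0], [0, 0, -3.3, 0, 0, 0], [0, 0, -3.3, 0, 0, 0], [0, 0, -3.3, 0, 0, 0]]]}}

```text
time: 15.3
position: [0.4411, -0.1184, 0.3269]
tool_rot: [0.23, 0.973, 0.0, -0.001]
ft_force: [-0.8, -0.8, -2.3]
grip_width: 0.0117
grip_force: 45.0
```

Run:
```python
from m import *
print(get_obs()['position'])
go([.4631,.2475,.161],180-10.76)
w=cam('wrist');cv2.imwrite('pics/w6.png',w['img'])
P=cloud(w);o=get_obs()['position'];z=o[2]-.164-.027
m=(np.abs(P[...,2]-z)<.02)&(w['img'].min(2)>110)&(np.hypot(P[...,0]-o[0],P[...,1]-o[1])<.12)
Q=P[m];A=np.c_[Q[:,:2]-o[:2],np.ones(len(Q))];print('plane',np.linalg.lstsq(A,Q[:,2],rcond=None)[0],len(Q))
```

```text
[ 0.44110221 -0.11840443  0.32691185]
 [3.601 8.427 0.057] [ 0.0005 -0.0018 -0.276 ]
plane [-0.00137141  0.00031642  0.13608913] 53588
```

Held level. Now moving over the base.

Request:
{"op": "move_arm", "data": {"commands": [[[0.2, 0.4, 0.05, 0, 0, -0.02], [0.5, 1.1, 0.05, 0, 0, -0.04], [0.8, 1.9, 0.05, 0, 0, -0.07], [1.2, 2.8, 0.05, 0, 0, -0.1], [1.6, 3.7, 0.05, 0, 0, -0.13], [2.0, 4.7, 0.05, 0, 0, -0.16], [2.4, 5.6, 0.05, 0, 0, -0.19], [2.8, 6.5, 0.05, 0, 0, -0.22], [3.1, 7.3, 0.05, 0, 0, -0.245], [3.35, 7.9, 0.05, 0, 0, -0.265], [3.55, 8.3, 0.05, 0, 0, -0.276], [3.6, 8.43, 0.05, 0, 0, -0.276]]]}}

```text
time: 16.85
position: [0.4627, 0.2486, 0.3251]
tool_rot: [0.093, 0.996, -0.0, -0.001]
ft_force: [-0.0, 0.3, -2.0]
grip_width: 0.0117
grip_force: 45.0
```

Request:
{"op": "move_arm", "data": {"commands": [[[0, 0, 0, 0, 0, 0], [0, 0, 0, 0, 0, 0], [0, 0, 0, 0, 0, 0], [0, 0, 0, 0, 0, 0]]]}}

```text
time: 17.35
position: [0.4636, 0.2469, 0.3256]
tool_rot: [0.094, 0.996, 0.0, -0.0]
ft_force: [-0.9, 0.1, -1.3]
grip_width: 0.0114
grip_force: 45.0
```

Run:
```python
from m import *
o=get_obs();print(o['position'],o['q'])
w=cam('wrist');t=cam('top');s=cam('scene')
a=np.hstack([cv2.resize(w['img'],(400,300)),cv2.resize(t['img'][120:300,110:350],(400,300))])
b=cv2.resize(s['img'][130:280,340:500],(400,300));b=np.hstack([b,cv2.resize(w['img'][60:180,180:400],(400,300))]);cv2.imwrite('pics/w7.png',np.vstack([a,b]))
go([.4631,.2475,.108],180-10.76)
for c,n in((w,'w'),(t,'t'),(s,'s')): np.savez(n+'.npz',**{k:c[k] for k in('img','range_z','K','T')})
```

```text
[0.46358524 0.24693395 0.32563787] [ 2.76461926e-01  5.08475224e-01  1.75924275e+00  2.10458945e-04
  8.73956615e-01 -1.10576583e+00]
 [0.013 0.004 1.341] [ 0.0002 -0.     -0.0004]
```

View pics/w7.png

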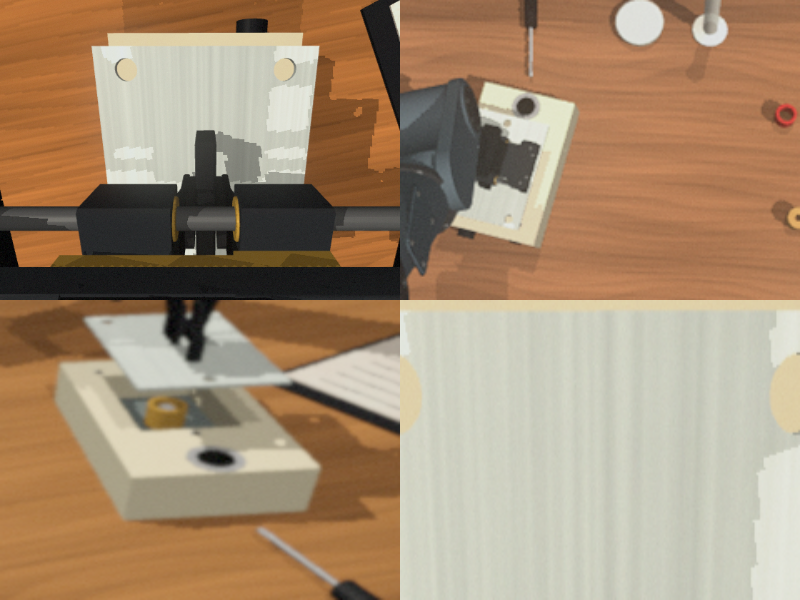

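Composite: the wrist view (top left) has the plate's holes at (125,69) and (285,69). The top view crop has holes near (507,122) and (508,218), and the scene crop shows the sleeve seated. Lowering to hover height, then measuring holes against threads in the same images.

Request:
{"op": "move_arm", "data": {"commands": [[[0.01, 0, 0.25, 0, 0, 0], [0.01, 0, 0.6, 0, 0, 0], [0.01, 0, 0.9, 0, 0, 0], [0.01, 0, 1.15, 0, 0, 0], [0.01, 0, 1.3, 0, 0, 0], [0.01, 0, 1.34, 0, 0, 0], [0.01, 0, 1.34, 0, 0, 0], [0.01, 0, 1.34, 0, 0, 0]]]}}

```text
time: 18.5
position: [0.4632, 0.2476, 0.2724]
tool_rot: [0.094, 0.996, 0.0, 0.0]
ft_force: [-0.2, 0.2, -1.8]
grip_width: 0.0113
grip_force: 45.0
```

Run:
```python
from m import *
o=get_obs();print(o['position'])
w=cam('wrist');t=cam('top');s=cam('scene')
for c,n in((w,'w'),(t,'t'),(s,'s')): np.savez(n+'.npz',**{k:c[k] for k in('img','range_z','K','T')})
a=np.radians(-10.76);Rm=np.array([[np.cos(a),-np.sin(a)],[np.sin(a),np.cos(a)]])
H=np.array([[-78,50],[-78,-50],[78,0]])/1000;X=H@Rm.T+[.4631,.2475]
tiles=[]
for c,n in((w,'w'),(t,'t'),(s,'s')):
    row=[]
    for i in range(3):
        u,v=proj(c,[*X[i],.078])[0].round().astype(int);r=24 if n=='w' else 12;print(n,i,u,v)
        im=cv2.copyMakeBorder(c['img'],50,50,50,50,0)[max(0,v+50-r):v+50+r,max(0,u+50-r):u+50+r]
        row.append(cv2.resize(im,(200,200),interpolation=cv2.INTER_CUBIC) if im.size else np.zeros((200,200,3),np.uint8))
    tiles.append(np.hstack(row))
cv2.imwrite('pics/h.png',np.vstack(tiles))
P=cloud(w);z=o['position'][2]-.191
m=(np.abs(P[...,2]-z)<.008)&(w['img'].min(2)>110)
Q=P[m];A=np.c_[Q[:,:2]-o['position'][:2],np.ones(len(Q))];print('plane',np.linalg.lstsq(A,Q[:,2],rcond=None)[0])
```

```text
[0.46324042 0.24758183 0.27238981]
w 0 394 95
w 1 176 95
w 2 286 377
t 0 146 244
t 1 179 253
t 2 178 198
s 0 417 158
s 1 380 160
s 2 419 190
plane [ 0.00113907 -0.00029673  0.08153348]
```

View pics/h.png

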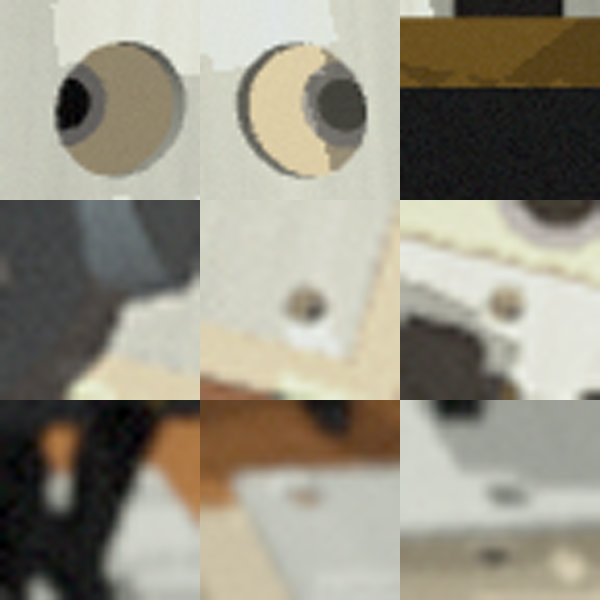

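The crops show thread0/thread1 partly visible through hole0/hole1 in the wrist view. I'll turn those centres into world offsets.

```bash
cat > off.py <<'E'
from m import *
def report(w,HU,TU,zt=.0795):
    h=ray(w,HU,zt)[:,:2];t=ray(w,TU,.06)[:,:2]
    print('holes',h,'\nthreads',t,'\nt-h mm',(t-h)*1000)
    yaw=lambda p:np.degrees(np.arctan2(*(p[0]-p[1])[::-1]))-90
    print('yaw h,t',yaw(h),yaw(t),'dist',np.linalg.norm(h[0]-h[1]),np.linalg.norm(t[0]-t[1]))
E
python3 - <<'E'
from off import *
w=load('w.npz');s=48/200
T=lambda u,v,x,y:[u-24+x*s-.4,v-24+y*s-.4]
report(w,[T(394,95,120,110),T(176,95,102,110)],[T(394,95,67,104),T(176,95,142,104)],.0795)
report(w,[T(394,95,120,110),T(176,95,102,110)],[T(394,95,67,104),T(176,95,142,104)],.0815)
t=load('t.npz');print('top1',ray(t,[179-12+(305-200)*.12-.4,253-12+105*.12-.4],.0795),ray(t,[178-12+107*.12-.4,198-12+102*.12-.4],.0795))
E
```

```text
holes [[0.39699408 0.31252845]
 [0.37797316 0.21330948]] 
threads [[0.39604745 0.31187532]
 [0.37703252 0.2126873 ]] 
t-h mm [[-0.94662873 -0.65312804]
 [-0.94063712 -0.62217936]]
yaw h,t -10.85230634421552 -10.85227372304891 dist 0.10102573151105981 0.1009942082343881
holes [[0.3968958  0.31195584]
 [0.37809422 0.21388103]] 
threads [[0.39604745 0.31187532]
 [0.37703252 0.2126873 ]] 
t-h mm [[-0.84834963 -0.08051967]
 [-1.06170138 -1.19373333]]
yaw h,t -10.85230634421552 -10.85227372304891 dist 0.09986073410367537 0.1009942082343881
top1 [[0.37603135 0.21296511 0.0795    ]] [[0.53924567 0.23264806 0.0795    ]]
```

Request:
{"op": "move_arm", "data": {"commands": [[[0.02, -0.02, 0.03, 0, 0, 0], [0.02, -0.02, 0.055, 0, 0, 0], [0.02, -0.02, 0.055, 0, 0, 0], [0.02, -0.02, 0.055, 0, 0, 0], [0.02, -0.02, 0.055, 0, 0, 0], [0.02, -0.02, 0.055, 0, 0, 0], [0.02, -0.02, 0.055, 0, 0, 0], [0.02, -0.02, 0.055, 0, 0, 0]]]}}

```text
time: 19.65
position: [0.4621, 0.2469, 0.2698]
tool_rot: [0.094, 0.996, 0.0, -0.0]
ft_force: [-0.7, 0.3, -2.3]
grip_width: 0.0116
grip_force: 45.0
```

Run:
```python
from m import *
o=get_obs();print(o['position'],np.abs(o['joint_velocities']).max(),o['ft_force'])
w=cam('wrist');t=cam('top')
ims=[]
for c,pts,r in((w,((391,95),(177,95)),24),(t,((179,253),(178,198)),12)):
    for u,v in pts: ims.append(cv2.resize(c['img'][v-r:v+r,u-r:u+r],(300,300),interpolation=cv2.INTER_CUBIC))
cv2.imwrite('pics/h2.png',np.vstack([np.hstack(ims[:2]),np.hstack(ims[2:])]))
np.savez('w.npz',**{k:w[k] for k in('img','range_z','K','T')})
P=cloud(w);z=o['position'][2]-.191
m=(np.abs(P[...,2]-z)<.008)&(w['img'].min(2)>110);print('plate top',np.median(P[m][:,2]))
```

```text
[0.46214558 0.24690562 0.26980136] 0.0021882569866401224 [-0.68777757  0.31093907 -2.2646142 ]
plate top 0.07894675419379524
```

View pics/h2.png

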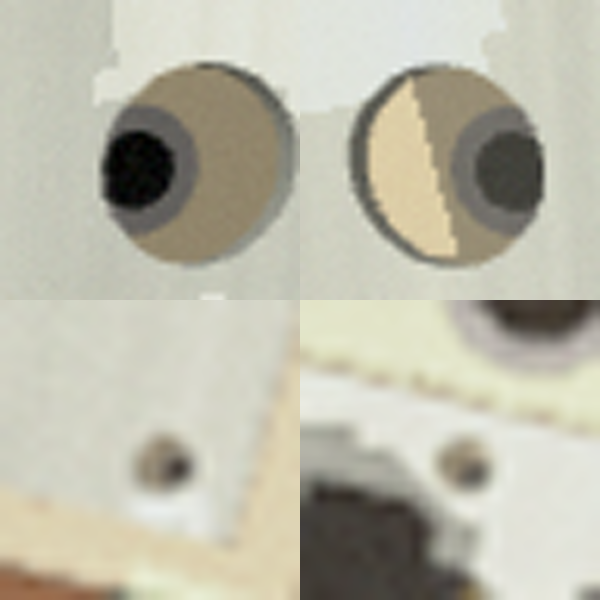

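Run:
```python
from off import *
w=load('w.npz');s=.16
T=lambda u,v,x,y:[u-24+x*s-.4,v-24+y*s-.4]
for z in(.0775,.079): report(w,[T(391,95,199,164),T(177,95,147,164)],[T(391,95,136,170),T(177,95,212,171)],z)
o=get_obs();print(o['time'],o['position'],o['ft_force'],o['grip_force'])
```

```text
holes [[0.39564415 0.31166201]
 [0.37667954 0.21274962]] 
threads [[0.39599262 0.3116804 ]
 [0.37709332 0.2127016 ]] 
t-h mm [[ 0.34847254  0.01839336]
 [ 0.41377872 -0.04802292]]
yaw h,t -10.8536814721256 -10.810101815449215 dist 0.10071403454170033 0.1007669946137527
holes [[0.39557235 0.31123276]
 [0.37677225 0.2131784 ]] 
threads [[0.39599262 0.3116804 ]
 [0.37709332 0.2127016 ]] 
t-h mm [[ 0.42027512  0.44763682]
 [ 0.32107157 -0.47680136]]
yaw h,t -10.853681472125572 -10.810101815449215 dist 0.09984038413553002 0.1007669946137527
19.75 [0.46215532 0.24690172 0.26981936] [-0.25318191 -0.51365084 -1.6924882 ] 44.99709069728851
```

Holes and threads agree to about 0.5 mm, the plate is level and still, and it hovers about 15 mm above the deck. Handing in.

```bash
python3 -c "
from rig import *
print(hand_in())"
```

```text
the job is handed in; nothing more can be done
None
```

I handed the job in with the wide brass sleeve fully down on the post and the narrow one untouched on the bench. The cover plate is held level about 15 mm above the deck; hole0 and hole1 line up with their threads to about 0.5 mm, and hole2 follows from the same plate position because the gripper hid it from the wrist camera.

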